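# Tighten the window ring of a viewing cell with the two-pin spanner

## Task

The retaining ring in the viewing cell's bore is loose. Take the two-pin spanner out of its rest, find the ring's two holes with the pins and turn the ring clockwise until it comes up firmly against its stop, pressing and tightening only gently; then put the spanner back down into its rest, upright, and let go. Leave the other things on the bench alone.

Things in the scene. Friction and masses are not known exactly. Their poses are not given: they have to be found in the camera images.
- viewing_cell: Viewing cell fixed to the bench: aluminium block 100 x 100 x 42 mm, a brass hose barb out of its +y and -y sides (76 mm from the origin). In its top an upright bore of 60 mm diameter; 10 mm down in the bore lies the retaining ring. Origin: on the bore's axis at bench level, z up.
- ring_face (a point): Centre of the dark steel ring's flat face, 32 mm above the bench; axes fixed to the cell. Ring 8 mm thick, two through holes of 8.5 mm diameter, 19 mm either side of the axis. Ring angle unmeasured: at first the line of its holes is within 0.51 rad of the cell's x axis. It turns stiffly (0.1-0.2 N m), to a hard stop 0.25 to 0.7 rad clockwise from above, unmarked; 0.5 N m there is ample, 1.2 N m too much.
- pin_spanner: Two-pin spanner, 150-240 g, upright in its rest. Steel head 57 mm across, its foot bevelled to 53 mm over 4 mm; below it two 6 mm pins, 6 mm long, on its x axis 19 mm either side of the centre. On an 18 mm stem a black grip block, 50 mm along x, 18 mm across y (grip it so), 38 to 78 mm above the origin. Origin: on the axis in the plane of the head's underside, z up to the grip.
- pin_tips (a point): Point on the spanner's axis, level with the tips of its two pins, 6 mm below the head's underside; it moves with the head. The head is sprung: pressed down, the grip slides up to 7 mm towards the head (2.4 N to start it, 0.6 N more per mm), and springs the pins into the holes when they meet; the head does not turn in the grip.
- spanner_rest: Rest fixed to the bench: black plastic block 84 x 84 x 22 mm with a round pocket of 60 mm diameter in its top, 8 mm deep, over a through hole of 47 mm diameter. The spanner's head stands on the pocket's ledge 14 mm above the bench, at any angle about the upright, its pins hanging in the hole. Origin: centre of the underside, z up.
- window (a joint): Gap under the window glass in m, as a measure of the ring: 0.3 mm for each rad that the ring is still short of its stop, 0 with the ring home (0.07 to 0.21 mm at the start). The reading's noise is many times the gap.
- white_lid: Bystander: white screw lid lying open side up, 70 mm across, 16 mm high. Origin: centre of its underside.
- syringe: Bystander: syringe lying on the bench, 115 mm long along its y, 29 mm high. Origin: middle of its underside.
- sample_vial: Bystander: small white-capped sample vial standing upright, 25 mm across, 67 mm high. Origin: centre of its underside.
- amber_jar: Bystander: small brown screw jar standing behind the cell, 49 mm across, 76 mm high. Origin: centre of its underside.

How it is judged:
By the outcome, as a careful person would: the job done as asked, in the order asked, and still so for the second after the job is handed in, with the robot touching nothing.
It also fails if it takes over 61 s, if anything falls off the work surface, if the arm or the gripper's body presses on something with over 40 N, if the wrist force passes 120 N, or if a joint passes its speed limit or range.

## Robot

A 6-joint arm with a two-finger parallel gripper is mounted at the origin on a cart in front of the work surface, level with it; the furniture and walls round the work are solid. World frame = base frame: x ahead of the robot, y to its left, z up, the work surface at z = 0. Lengths are in mm, angles in rad, forces in N, time in s.
With the tool pointing down it reaches from about 425 to 1125 mm from the base axis. Payload 14.9 kg.
Tool frame: the origin (TCP) lies at the very end of the fingers, on their centre line; the grasp point (between the pads) lies 19 mm behind it; z points along the fingers, y is the direction in which the jaws open and shut (so a half turn about z gives the same grasp; the last joint's range is limited). The gripper opens to 91 mm and grips with 3 to 60 N. Pads are 32 mm wide; open, the fingers measure 118 mm over their backs; the gripper's body (76 mm by 178 mm) begins 60 mm behind the grasp point.
Start: joints at [-1.26, 0.379, 1.734, -0, 1.028, -0.033], TCP at [235.943, -659.051, 213.932] pointing down, gripper open.
Joint ranges: [-2.77, 2.77], [-0.74, 2.19], [0, 2.66], [-1.06, 4.2], [0.31, 2.87], [-3.08, 3.08]. Speed limits (rad/s): [1.89, 1.89, 2.39, 3.14, 3.14, 3.14].

## Interface

Orientations are given as [roll, pitch, yaw] about the fixed x, y, z axes, in that order (R = Rz(yaw) Ry(pitch) Rx(roll)).
In Python, from cell import robot, imaging gives the robot as it stands.
- The arm moves only by the tool apply_moves, never from a script. Its argument "series" is a list of rows, each a list of 7 numbers: the shift along the tool's x, y, z in cm, then the turn, a rotation vector about the tool's x, y, z in rad, then the opening in per cent of the stroke, from 0 (shut) to 100 (fully open). A call has exactly 10 rows; each row shifts and turns the commanded pose from where the row before left it, along the tool's axes as they then stand; what a row does not reach is not made up. A row lasts 1/8 s, in which the tool goes at most 62.5 mm and 10.7 degrees, less where a joint would pass 70% of its speed; a pose out of reach is approached as far as the arm can. A call with a gripper value outside its range is refused whole. The fingers move at their own pace and stop on an object; "squeeze" is the grip in N (left out, the last holds). Time passes only in rows, so rows that do not move let the fingers close, or fill a call up. It gives the time, the measured TCP pose, the force and the opening at its end, in the units of the state.
- robot.read_state(): the state, without advancing time (a new reading comes with each control period).
- imaging.get_image(name): name is "side" or "top"; returns the picture (400x640x3 uint8, red, green, blue); there is no depth.
- imaging.camera_params(name): a dict with "fx", "fy", "cx", "cy" (pixels), "R" (3x3) and "t" (3): a world point X has camera coordinates R X + t. Camera axes: x right, y down, z forward; pixel columns grow to the right and rows downward; lengths in mm; the calibration is good to about 2 mm. A picture is of the moment at which its call begins. camera_params takes no time and is no camera call.
- robot.sign_off(): hands the job in, once; it reports no verdict.
The state is a dict: "time_s": time; "q": joint angles; "qd": joint speeds; "joint_efforts": joint torques, N m; "tool_pos": TCP position; "eef_rot": TCP orientation; "force": force on the tool from outside, world axes, zero at the start; "torque": the same for the moment, N m; "grip_width": opening from 0.0 (shut) to 1.0 (fully open).
Only numpy, scipy, OpenCV 4.12 (cv2) and the standard library are available. Lean on these libraries where they do the work, as an engineer would, in place of code of your own. Each camera call takes 0.05 s, during which the arm holds its last target.

## Working session

There is one attempt and no reset: what is moved stays moved. The work goes in short steps, Python scripts to look and compute and a tool call to move; the robot and the scene stay as the last step left them, time stands still between calls to the robot, and variables do not carry over. Pictures are saved under pics/ and viewed, and the job is handed in when it is done.

Besides the shell and the picture viewer there is one more tool, called after "Request:" as a command line: name --pt "numbers of a row" for each row, then --argument value for the rest. apply_moves: Moves the arm, as the interface text tells. Its arguments: {"type":"object","properties":{"series":{"type":"array","items":{"type":"array","items":{"type":"number"}}},"squeeze":{"type":"number"}},"required":["series"]}

```bash
mkdir -p pics; ls; python3 - <<'E'
from cell import robot, imaging
import cv2
print(robot.read_state())
for n in("top","side"):
    cv2.imwrite(f"pics/{n}0.png",imaging.get_image(n)[:,:,::-1]); print(n,imaging.camera_params(n))
E
```

```text
pics
{'time_s': 0.0, 'q': array([-1.26031010e+00,  3.79412536e-01,  1.73474908e+00, -5.89637025e-06,
        1.02855803e+00, -3.33148275e-02]), 'qd': array([-0.00098138,  0.00113716, -0.00108954,  0.00099739, -0.00249557,
        0.00077168]), 'joint_efforts': array([ 3.86571464e-04, -7.63726330e+01, -4.34362757e+01,  6.50181505e-02,
        4.22534079e-02, -1.41891965e-04]), 'tool_pos': array([ 235.81068554, -658.6662002 ,  213.30119437]), 'eef_rot': array([-3.14046612e+00, -3.24942606e-05,  3.43804083e-01]), 'force': array([ 0.44352836, -0.5025359 , -0.33888181]), 'torque': array([ 0.01078579,  0.00833751, -0.00456946]), 'grip_width': 1.0014681756203638}
top {'fx': 519.3736995894482, 'fy': 519.3736995894482, 'cx': 320.2629967846701, 'cy': 202.97154277561944, 'R': array([[-1.76337596e-02, -9.99844473e-01, -2.81994424e-04],
       [-9.91093292e-01,  1.75166519e-02, -1.32012323e-01],
       [ 1.31996731e-01, -2.04839079e-03, -9.91248035e-01]]), 't': array([ -21.51199432,  528.82840342, 1280.54893143])}
side {'fx': 429.738974207439, 'fy': 429.738974207439, 'cx': 322.82454596866324, 'cy': 203.62222302254497, 'R': array([[-0.99971039,  0.0189658 , -0.01481361],
       [ 0.02246701,  0.51494019, -0.85693164],
       [-0.00862427, -0.85701627, -0.51521717]]), 't': array([ 532.64943176,   41.09183862, 1128.99765924])}
```

View pics/top0.png

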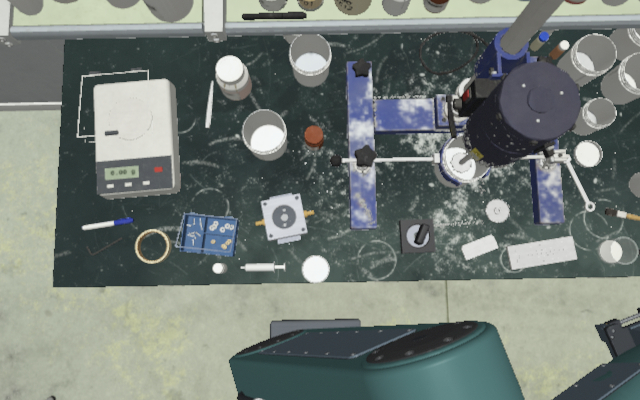

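View pics/side0.png

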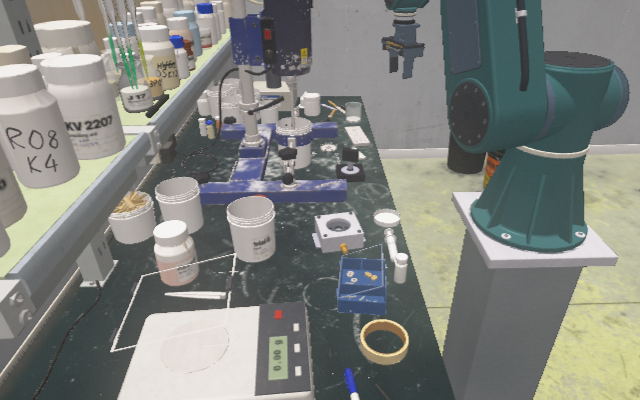

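```bash
python3 - <<'E'
import cv2
t=cv2.imread("pics/top0.png");s=cv2.imread("pics/side0.png")
def c(im,x,y,w,h,k,n): cv2.imwrite(n,cv2.resize(im[y:y+h,x:x+w],None,fx=k,fy=k,interpolation=cv2.INTER_CUBIC))
c(t,248,182,70,70,8,"pics/t_cell.png");c(t,390,206,60,60,8,"pics/t_sp.png")
c(s,305,200,70,60,8,"pics/s_cell.png");c(s,325,135,50,55,8,"pics/s_sp.png")
E
```

```text
(no output)
```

View pics/t_cell.png

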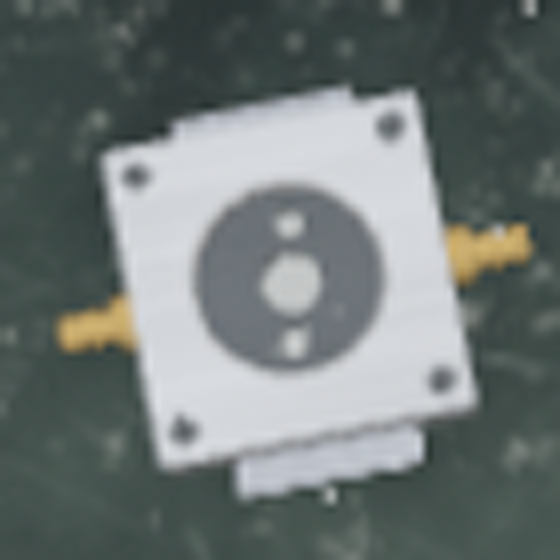

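View pics/t_sp.png

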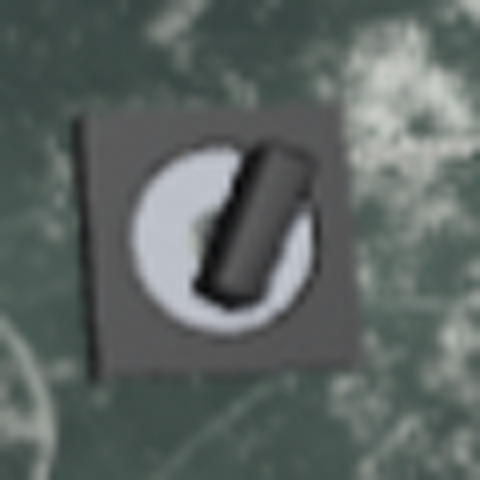

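View pics/s_cell.png

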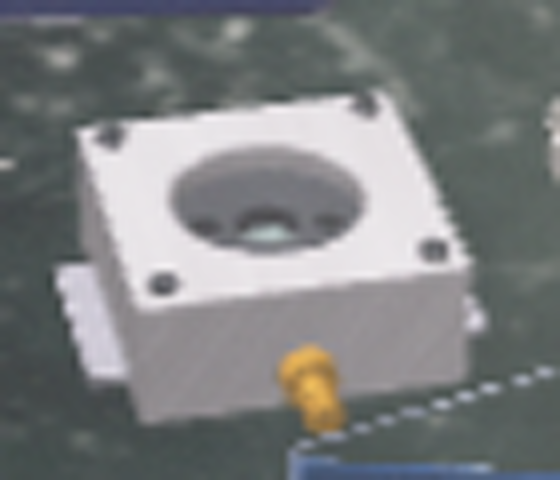

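View pics/s_sp.png

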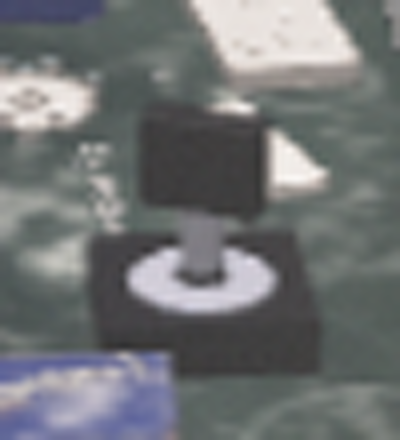

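```bash
cat > h.py <<'E'
import numpy as np, cv2
from cell import imaging
P={n:imaging.camera_params(n) for n in("top","side")}
def proj(n,X):
    p=P[n];c=np.asarray(X,float)@np.array(p["R"]).T+p["t"]
    return np.stack([p["fx"]*c[...,0]/c[...,2]+p["cx"],p["fy"]*c[...,1]/c[...,2]+p["cy"]],-1)
def back(n,uv,z):
    p=P[n];R=np.array(p["R"]);uv=np.atleast_2d(uv).astype(float)
    d=np.c_[(uv[:,0]-p["cx"])/p["fx"],(uv[:,1]-p["cy"])/p["fy"],np.ones(len(uv))]@R
    C=-R.T@p["t"]; s=(z-C[2])/d[:,2]; return C+d*s[:,None]
def cr(uv,x,y,k=8): return (np.atleast_2d(uv)+.5)/k-.5+[x,y]
E
python3 - <<'E'
from h import *
np.set_printoptions(precision=1,suppress=True)
B=lambda n,uv,x,y,z:back(n,cr(np.array(uv),x,y),z)
def show(l,a): print(l,a[:,:2].tolist() if 0 else np.round(a[:,:2],1).tolist(),"mean",a.mean(0))
show("cell corners top",B("top",[(102,157),(413,90),(478,405),(162,468)],248,182,42))
show("screws top",B("top",[(136,176),(390,126),(442,379),(183,431)],248,182,42))
show("bore",B("top",[(194,280),(385,280),(290,184),(290,373)],248,182,42))
show("holes32",B("top",[(290,224),(294,344)],248,182,32))
show("holes24",B("top",[(290,224),(294,344)],248,182,24))
show("ctr",B("top",[(291,283)],248,182,24))
show("barbs",B("top",[(60,333),(530,243)],248,182,21))
show("cell corners side",B("side",[(78,130),(385,92),(470,262),(135,308)],305,200,42))
show("screws side",B("side",[(110,136),(366,104),(434,249),(163,284)],305,200,42))
show("bore side",B("side",[(170,198),(365,200),(268,145),(268,254)],305,200,42))
show("rest top",B("top",[(82,115),(338,107),(357,362),(97,375)],390,206,22))
show("head top",B("top",[(133,240),(320,240),(226,147),(226,333)],390,206,22))
show("grip",B("top",[(262,142),(318,160),(262,302),(205,288)],390,206,92))
show("rest side",B("side",[(92,238),(300,230),(322,318),(98,300)],325,135,22))
show("head side",B("side",[(127,278),(277,278),(203,243),(203,313)],325,135,22))
show("grip side",B("side",[(140,118),(265,125)],325,135,92))
show("lid/vial/syr",back("top",[(315,268),(219,268),(263,267)],16))
E
```

```text
cell corners top [[534.6, 120.2], [554.3, 21.9], [454.3, 2.9], [436.4, 101.7]] mean [494.9  61.7  42. ]
screws top [[528.4, 109.5], [542.9, 29.3], [462.7, 14.0], [447.8, 95.1]] mean [495.5  62.   42. ]
bore [[495.2, 91.4], [494.1, 31.5], [525.0, 61.0], [465.4, 61.5]] mean [494.9  61.4  42. ]
holes32 [[513.6, 61.8], [475.4, 60.9]] mean [494.5  61.4  32. ]
holes24 [[514.5, 62.4], [476.1, 61.4]] mean [495.3  61.9  24. ]
ctr [[495.6, 62.2]] mean [495.6  62.2  24. ]
barbs [[481.2, 136.1], [507.4, -14.0]] mean [494.3  61.1  21. ]
cell corners side [[554.1, 25.5], [456.0, 7.1], [438.4, 102.6], [537.7, 122.0]] mean [496.6  64.3  42. ]
screws side [[544.1, 29.4], [462.6, 14.0], [448.4, 95.5], [529.3, 110.3]] mean [496.1  62.3  42. ]
bore side [[526.1, 65.0], [467.0, 68.6], [494.9, 36.6], [497.8, 96.1]] mean [496.4  66.6  42. ]
rest top [[482.9, -232.7], [484.1, -314.3], [403.1, -316.6], [400.4, -234.3]] mean [ 442.6 -274.5   22. ]
head top [[442.8, -247.4], [441.8, -306.7], [471.9, -278.1], [412.9, -275.6]] mean [ 442.4 -276.9   22. ]
grip [[467.0, -275.7], [461.3, -292.3], [418.9, -273.6], [423.4, -256.7]] mean [ 442.6 -274.6   92. ]
rest side [[484.1, -309.2], [400.3, -312.4], [399.5, -234.9], [484.3, -254.2]] mean [ 442.1 -277.7   22. ]
head side [[472.1, -272.7], [413.5, -269.8], [440.1, -302.4], [444.6, -241.2]] mean [ 442.6 -271.5   22. ]
grip side [[467.8, -267.9], [421.0, -259.0]] mean [ 444.4 -263.4   92. ]
lid/vial/syr [[365.3, -14.7], [369.6, 228.0], [370.2, 116.8]] mean [368.4 110.   16. ]
```

Request:
apply_moves --pt "4.05 -3.64 0 0 0 0 100" --pt "4.05 -3.64 0 0 0 0 100" --pt "4.05 -3.64 0 0 0 0 100" --pt "4.05 -3.64 0 0 0 0 100" --pt "4.05 -3.64 0 0 0 0 100" --pt "4.05 -3.64 0 0 0 0 100" --pt "4.05 -3.64 0 0 0 0 100" --pt "4.05 -3.64 0 0 0 0 100" --pt "0 0 3 0 0 0.18 100" --pt "0 0 3 0 0 0.18 100"

```text
time_s: 1.35
tool_pos: [443.3, -275.0, 153.4]
eef_rot: [3.141, -0.001, -0.02]
force: [0.5, -0.1, -0.9]
grip_width: 1.001
```

Request:
apply_moves --pt "0 0 0.7 0 0 0.13 100" --pt "0 0 0.7 0 0 0.13 100" --pt "0 0 0.7 0 0 0.13 100" --pt "0 0 2 0 0 0 100" --pt "0 0 2 0 0 0 100" --pt "0 0 2 0 0 0 100" --pt "0 0 1.2 0 0 0 100" --pt "0 0 0.4 0 0 0 100" --pt "0 0 0 0 0 0 60" --pt "0 0 0 0 0 0 50"

```text
time_s: 2.6
tool_pos: [443.1, -275.9, 57.5]
eef_rot: [3.141, -0.001, -0.406]
force: [0.5, 0.3, 0.7]
grip_width: 0.816
```

```bash
cat > snap.py <<'E'
import sys
from h import *
from cell import robot
n,tag,x,y,w,h,k=sys.argv[1],sys.argv[2],*map(int,sys.argv[3:8])
im=imaging.get_image(n)[:,:,::-1]; cv2.imwrite(f"pics/{tag}_full.png",im)
cv2.imwrite(f"pics/{tag}.png",cv2.resize(im[y:y+h,x:x+w],None,fx=k,fy=k,interpolation=cv2.INTER_CUBIC))
s=robot.read_state(); print({a:np.round(s[a],3) for a in("time_s","q","tool_pos","eef_rot","force","torque","grip_width")})
E
python3 snap.py side s1 310 90 80 100 6
```

```text
{'time_s': np.float64(2.65), 'q': array([-0.602,  0.356,  2.142,  0.   ,  0.642,  1.375]), 'tool_pos': array([ 443.154, -275.895,   57.524]), 'eef_rot': array([ 3.141e+00, -1.000e-03, -4.060e-01]), 'force': array([ 0.118, -0.308, -0.621]), 'torque': array([ 0.071,  0.064, -0.004]), 'grip_width': np.float64(0.77)}
```

View pics/s1.png

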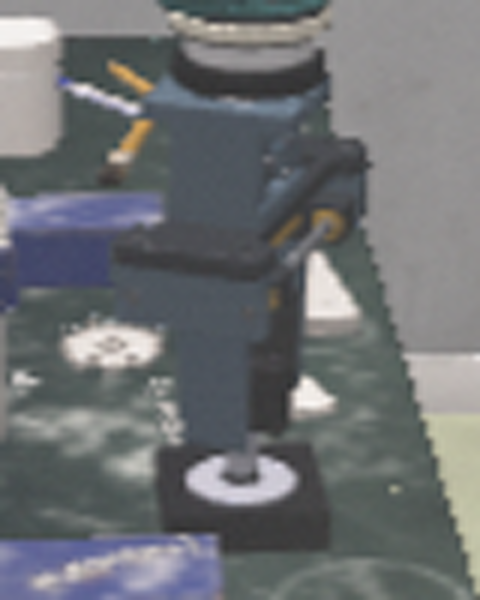

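Request:
apply_moves --pt "0 0 0.3 0 0 0 40" --pt "0 0 0 0 0 0 30" --pt "0 0 0 0 0 0 20" --pt "0 0 0 0 0 0 10" --pt "0 0 0 0 0 0 5" --pt "0 0 0 0 0 0 0" --pt "0 0 0 0 0 0 0" --pt "0 0 0 0 0 0 0" --pt "0 0 0 0 0 0 0" --pt "0 0 0 0 0 0 0" --squeeze 45

```text
time_s: 3.9
tool_pos: [442.9, -275.5, 53.9]
eef_rot: [-3.141, 0.0, -0.406]
force: [2.0, 4.4, 1.9]
grip_width: 0.197
```

```bash
python3 snap.py side s2 310 90 80 100 6
```

```text
{'time_s': np.float64(3.95), 'q': array([-0.601,  0.363,  2.142,  0.   ,  0.636,  1.375]), 'tool_pos': array([ 442.901, -275.516,   53.926]), 'eef_rot': array([-3.141,  0.   , -0.406]), 'force': array([2.607, 5.601, 1.342]), 'torque': array([ 1.128, -0.478,  0.018]), 'grip_width': np.float64(0.196)}
```

Request:
apply_moves --pt "0 -0.05 0 0 0 0 0" --pt "0 -0.05 0 0 0 0 0" --pt "0 -0.05 0 0 0 0 0" --pt "0 0 0 0 0 0 0" --pt "0 0 0 0 0 0 0" --pt "0 0 0 0 0 0 0" --pt "0 0 0 0 0 0 0" --pt "0 0 0 0 0 0 0" --pt "0 0 0 0 0 0 0" --pt "0 0 0 0 0 0 0"

```text
time_s: 5.2
tool_pos: [443.5, -274.4, 54.0]
eef_rot: [3.142, -0.0, -0.406]
force: [-0.4, -1.6, 2.4]
grip_width: 0.195
```

```bash
python3 snap.py side s3 310 90 80 100 6
```

```text
{'time_s': np.float64(5.25), 'q': array([-0.599,  0.363,  2.143,  0.   ,  0.636,  1.378]), 'tool_pos': array([ 443.468, -274.35 ,   53.962]), 'eef_rot': array([ 3.142, -0.   , -0.406]), 'force': array([ 0.025, -2.405,  1.662]), 'torque': array([-0.418,  0.07 , -0.004]), 'grip_width': np.float64(0.195)}
```

Request:
apply_moves --pt "0 0 -0.3 0 0 0 0" --pt "0 0 -0.7 0 0 0 0" --pt "0 0 -1 0 0 0 0" --pt "0 0 -2 0 0 0 0" --pt "0 0 -2 0 0 0 0" --pt "0 0 -2 0 0 0 0" --pt "0 0 -1.5 0 0 0 0" --pt "0 0 -0.5 0 0 0 0" --pt "0 0 0 0 0 0 0" --pt "0 0 0 0 0 0 0"

```text
time_s: 6.5
tool_pos: [443.1, -274.1, 153.3]
eef_rot: [-3.141, 0.001, -0.406]
force: [-1.4, -0.1, -1.9]
grip_width: 0.197
```

```bash
python3 snap.py side s4 310 70 80 100 6
```

```text
{'time_s': np.float64(6.55), 'q': array([-0.599,  0.187,  2.123,  0.   ,  0.833,  1.378]), 'tool_pos': array([ 443.097, -274.072,  153.263]), 'eef_rot': array([-3.141e+00,  1.000e-03, -4.060e-01]), 'force': array([ 0.01 ,  0.521, -2.191]), 'torque': array([ 0.055,  0.036, -0.014]), 'grip_width': np.float64(0.193)}
```

View pics/s4.png

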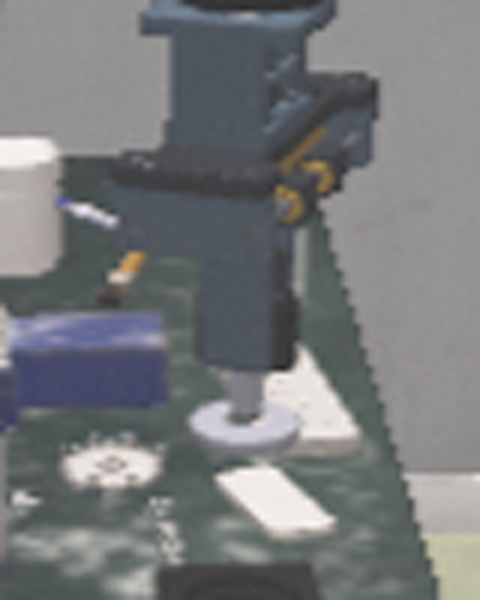

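```bash
python3 - <<'E'
from h import *
th=np.linspace(0,2*np.pi,60)
im=cv2.imread("pics/s4_full.png")
x,y,w,h,k=335,125,40,30,18
c=cv2.resize(im[y:y+h,x:x+w],None,fx=k,fy=k,interpolation=cv2.INTER_CUBIC)
for z,col in((113.5,(0,0,255)),(122.5,(0,255,0))):
    for r in ((28.5,) ):
        p=proj("side",np.c_[443.1+r*np.cos(th),-274.1+r*np.sin(th),np.full(60,z)])
        cv2.polylines(c,[np.int32(np.round((p-[x,y]+.5)*k))],True,col,1)
cv2.imwrite("pics/s4o.png",c)
E
```

```text
(no output)
```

View pics/s4o.png

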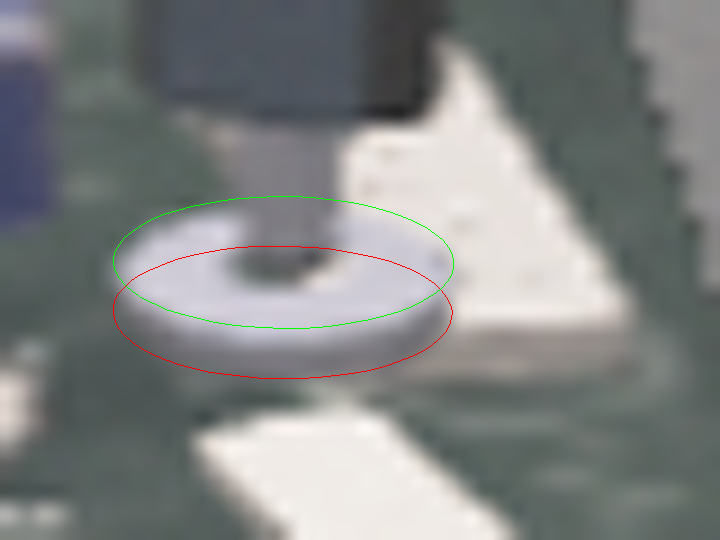

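Request:
apply_moves --pt "-1.21 -4.706 0 0 0 0 0" --pt "-1.21 -4.706 0 0 0 0 0" --pt "-1.21 -4.706 0 0 0 0 0" --pt "-1.21 -4.706 0 0 0 0 0" --pt "-1.21 -4.706 0 0 0 0 0" --pt "-1.21 -4.706 0 0 0 0 0" --pt "-1.21 -4.706 0 0 0 0 0" --pt "0 0 0 0 0 -0.143 0" --pt "0 0 0 0 0 -0.143 0" --pt "0 0 0 0 0 -0.143 0"

```text
time_s: 7.8
tool_pos: [495.5, 62.0, 153.4]
eef_rot: [3.142, 0.001, 0.028]
force: [-0.3, -1.3, -1.7]
grip_width: 0.197
```

```bash
python3 snap.py side s5 295 130 90 110 6
```

```text
{'time_s': np.float64(7.85), 'q': array([ 0.078,  0.153,  2.164, -0.   ,  0.826,  1.614]), 'tool_pos': array([495.472,  61.883, 153.399]), 'eef_rot': array([3.142e+00, 1.000e-03, 3.500e-02]), 'force': array([ 0.388,  0.454, -1.877]), 'torque': array([0.047, 0.021, 0.033]), 'grip_width': np.float64(0.198)}
```

View pics/s5.png

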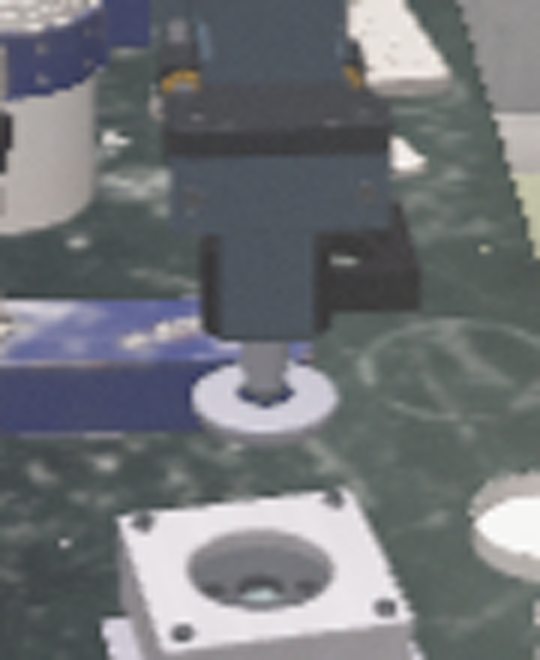

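```bash
python3 - <<'E'
from h import *
th=np.linspace(0,2*np.pi,60)
im=cv2.imread("pics/s5_full.png")
x,y,w,h,k=315,185,48,65,9
c=cv2.resize(im[y:y+h,x:x+w],None,fx=k,fy=k,interpolation=cv2.INTER_CUBIC)
for z,r,col in((119.5,28.5,(0,255,0)),(42,30,(0,0,255))):
        p=proj("side",np.c_[495.5+r*np.cos(th),62+r*np.sin(th),np.full(60,z)])
        cv2.polylines(c,[np.int32(np.round((p-[x,y]+.5)*k))],True,col,1)
cv2.imwrite("pics/s5o.png",c)
E
```

```text
(no output)
```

View pics/s5o.png

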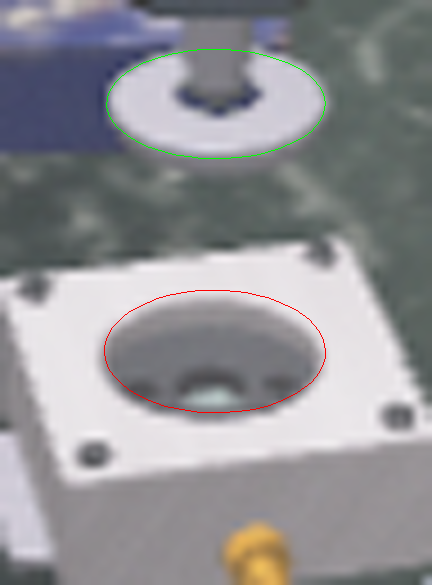

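Request:
apply_moves --pt "0 0 0.8 0 0 0 0" --pt "0 0 1.2 0 0 0 0" --pt "0 0 1.4 0 0 0 0" --pt "0 0 1.2 0 0 0 0" --pt "0 0 1 0 0 0 0" --pt "0 0 0.6 0 0 0 0" --pt "0 0 0.4 0 0 0 0" --pt "0 0 0.2 0 0 0 0" --pt "0 0 0.1 0 0 0 0" --pt "0 0 0 0 0 0 0"

```text
time_s: 9.1
tool_pos: [495.9, 61.8, 85.1]
eef_rot: [-3.142, -0.0, 0.023]
force: [0.8, 0.6, -2.3]
grip_width: 0.196
```

```bash
python3 snap.py side s6 295 140 90 110 6
```

```text
{'time_s': np.float64(9.15), 'q': array([ 0.077,  0.275,  2.183, -0.   ,  0.683,  1.625]), 'tool_pos': array([495.933,  61.768,  85.125]), 'eef_rot': array([-3.142, -0.   ,  0.023]), 'force': array([-0.117,  1.113, -1.516]), 'torque': array([0.057, 0.077, 0.058]), 'grip_width': np.float64(0.197)}
```

View pics/s6.png

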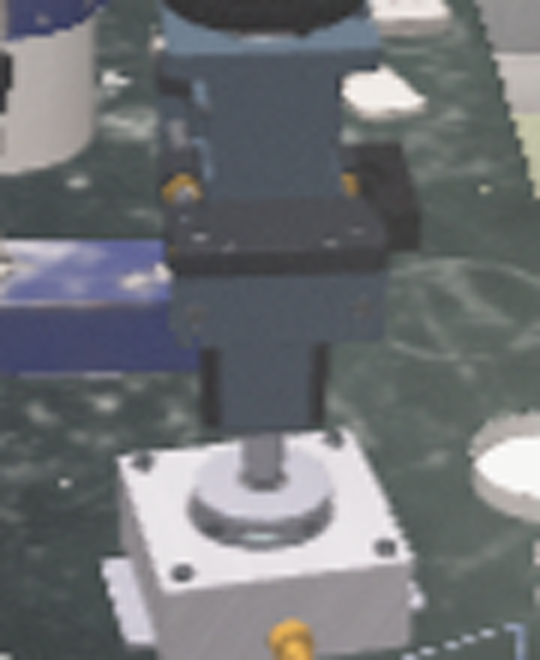

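Request:
apply_moves --pt "0 0 0.1 0 0 0 0" --pt "0 0 0.1 0 0 0 0" --pt "0 0 0.1 0 0 0 0" --pt "0 0 0.1 0 0 0 0" --pt "0 0 0.1 0 0 0 0" --pt "0 0 0.1 0 0 0 0" --pt "0 0 0.1 0 0 0 0" --pt "0 0 0.1 0 0 0 0" --pt "0 0 0 0 0 0 0" --pt "0 0 0 0 0 0 0"

```text
time_s: 10.4
tool_pos: [496.0, 61.9, 77.0]
eef_rot: [-3.141, -0.0, 0.023]
force: [1.6, 2.6, -2.0]
grip_width: 0.197
```

```bash
python3 snap.py side s7 295 140 90 110 6
```

```text
{'time_s': np.float64(10.45), 'q': array([0.077, 0.291, 2.183, 0.   , 0.667, 1.625]), 'tool_pos': array([495.989,  61.863,  77.012]), 'eef_rot': array([-3.141, -0.   ,  0.023]), 'force': array([ 2.233,  2.448, -2.238]), 'torque': array([ 0.719, -0.452,  0.026]), 'grip_width': np.float64(0.197)}
```

View pics/s7.png

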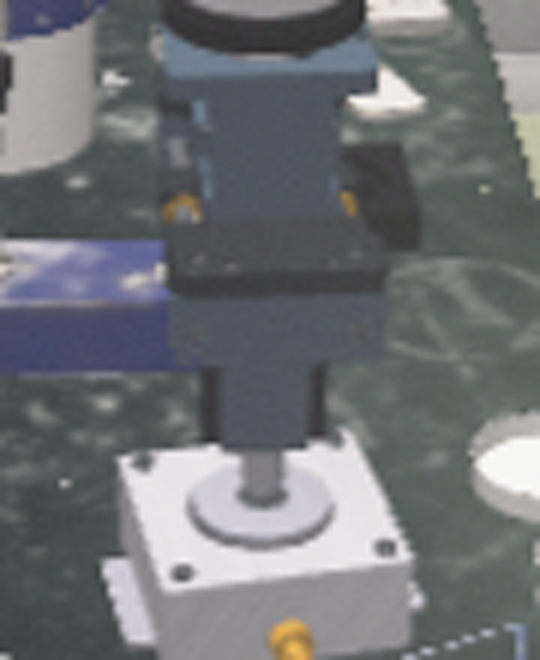

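Request:
apply_moves --pt "0.04 -0.06 0 0 0 0 0" --pt "0 0 0 0 0 0 0" --pt "0 0 0.05 0 0 0 0" --pt "0 0 0.05 0 0 0 0" --pt "0 0 0.05 0 0 0 0" --pt "0 0 0.05 0 0 0 0" --pt "0 0 0.05 0 0 0 0" --pt "0 0 0 0 0 0 0" --pt "0 0 0 0 0 0 0" --pt "0 0 0 0 0 0 0"

```text
time_s: 11.7
tool_pos: [496.2, 62.4, 74.4]
eef_rot: [-3.142, 0.0, 0.023]
force: [0.2, 1.0, -1.4]
grip_width: 0.198
```

```bash
python3 snap.py side s8 295 140 90 110 6
```

```text
{'time_s': np.float64(11.75), 'q': array([0.078, 0.296, 2.183, 0.   , 0.662, 1.626]), 'tool_pos': array([496.152,  62.394,  74.427]), 'eef_rot': array([-3.142,  0.   ,  0.023]), 'force': array([ 0.678,  0.606, -2.33 ]), 'torque': array([ 0.336, -0.174,  0.018]), 'grip_width': np.float64(0.2)}
```

Request:
apply_moves --pt "0.02 -0.03 0 0 0 0 0" --pt "0 0 0.05 0 0 0 0" --pt "0 0 0.05 0 0 0 0" --pt "0 0 0.05 0 0 0 0" --pt "0 0 0.05 0 0 0 0" --pt "0 0 0.05 0 0 0 0" --pt "0 0 0 0 0 0 0" --pt "0 0 0 0 0 0 0" --pt "0 0 0 0 0 0 0" --pt "0 0 0 0 0 0 0"

```text
time_s: 13.0
tool_pos: [496.4, 62.7, 72.0]
eef_rot: [3.142, -0.0, 0.023]
force: [-1.3, 0.3, -0.0]
grip_width: 0.2
```

```bash
python3 snap.py side s9 295 140 90 110 6
```

```text
{'time_s': np.float64(13.05), 'q': array([ 0.079,  0.301,  2.183, -0.   ,  0.657,  1.627]), 'tool_pos': array([496.344,  62.693,  71.934]), 'eef_rot': array([3.142, 0.   , 0.023]), 'force': array([-0.381, -0.626, -0.09 ]), 'torque': array([-0.13 ,  0.122, -0.022]), 'grip_width': np.float64(0.192)}
```

View pics/s9.png

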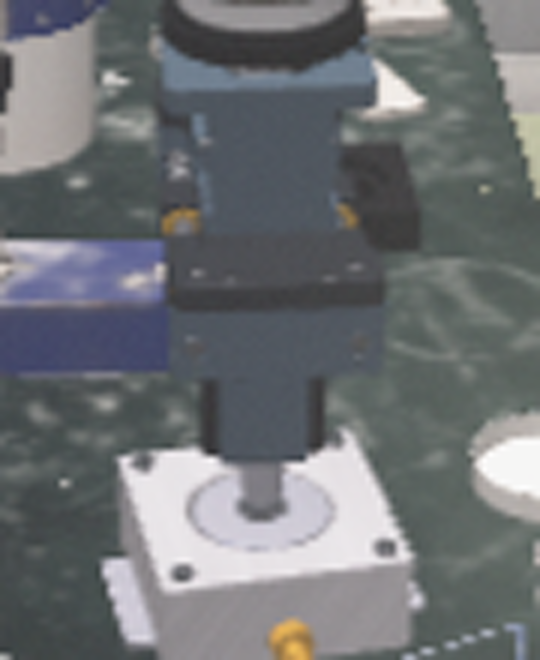

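Request:
apply_moves --pt "0 0 0 0 0 0.022 0" --pt "0 0 0 0 0 0.022 0" --pt "0 0 0 0 0 0.022 0" --pt "0 0 0 0 0 0.022 0" --pt "0 0 0 0 0 0.022 0" --pt "0 0 0 0 0 0.022 0" --pt "0 0 0 0 0 0.022 0" --pt "0 0 0 0 0 0.022 0" --pt "0 0 0 0 0 0.022 0" --pt "0 0 0 0 0 0.022 0"

```text
time_s: 14.3
tool_pos: [496.5, 63.1, 72.0]
eef_rot: [-3.141, -0.0, -0.199]
force: [0.4, 7.3, -1.5]
grip_width: 0.197
```

```bash
python3 snap.py side s10 295 140 90 110 6
```

```text
{'time_s': np.float64(14.35), 'q': array([8.000e-02, 3.010e-01, 2.183e+00, 1.000e-03, 6.570e-01, 1.850e+00]), 'tool_pos': array([496.536,  63.096,  71.997]), 'eef_rot': array([-3.141, -0.   , -0.2  ]), 'force': array([ 0.307,  6.23 , -1.258]), 'torque': array([ 1.604, -0.11 ,  0.132]), 'grip_width': np.float64(0.197)}
```

Request:
apply_moves --pt "-0.01 -0.06 0 0 0 0.008 0" --pt "0 0 0 0 0 0.008 0" --pt "0 0 0 0 0 0.008 0" --pt "0 0 0 0 0 0.008 0" --pt "0 0 0 0 0 0.008 0" --pt "0 0 0 0 0 0.008 0" --pt "0 0 0 0 0 0.008 0" --pt "0 0 0 0 0 0.008 0" --pt "0 0 0 0 0 0.008 0" --pt "0 0 0 0 0 0.008 0" --squeeze 32

```text
time_s: 15.6
tool_pos: [496.5, 63.3, 72.0]
eef_rot: [-3.141, -0.0, -0.278]
force: [2.5, 3.7, -0.4]
grip_width: 0.194
```

```bash
cat > st.py <<'E'
from h import *
from cell import robot
s=robot.read_state(); print({a:np.round(s[a],4).tolist() for a in("time_s","q","tool_pos","eef_rot","force","torque","grip_width")}, "effort6",round(float(s["joint_efforts"][5]),3))
E
python3 st.py
```

```text
{'time_s': 15.6, 'q': [0.0803, 0.3016, 2.1825, 0.0001, 0.6573, 1.9288], 'tool_pos': [496.5007, 63.3208, 71.9993], 'eef_rot': [-3.1415, -0.0002, -0.2778], 'force': [2.5089, 3.6724, -0.3709], 'torque': [0.9933, -0.4221, 0.1878], 'grip_width': 0.1943} effort6 0.066
```

Request:
apply_moves --pt "0.02 -0.03 0 0 0 0.008 0" --pt "0 0 0 0 0 0.008 0" --pt "0 0 0 0 0 0.008 0" --pt "0 0 0 0 0 0.008 0" --pt "0 0 0 0 0 0.008 0" --pt "0 0 0 0 0 0.008 0" --pt "0 0 0 0 0 0.008 0" --pt "0 0 0 0 0 0.008 0" --pt "0 0 0 0 0 0.008 0" --pt "0 0 0 0 0 0.008 0"

```text
time_s: 16.85
tool_pos: [496.6, 63.5, 71.9]
eef_rot: [3.141, 0.0, -0.358]
force: [-0.1, 0.4, 2.2]
grip_width: 0.199
```

```bash
python3 st.py
```

```text
{'time_s': 16.85, 'q': [0.0806, 0.302, 2.1821, -0.0001, 0.6576, 2.0092], 'tool_pos': [496.5835, 63.4945, 71.9055], 'eef_rot': [3.1415, 0.0001, -0.3577], 'force': [-0.1166, 0.3694, 2.1946], 'torque': [-0.0874, 0.1135, 0.1662], 'grip_width': 0.1987} effort6 0.067
```

Request:
apply_moves --pt "0 0 0 0 0 0.008 0" --pt "0 0 0 0 0 0.008 0" --pt "0 0 0 0 0 0.008 0" --pt "0 0 0 0 0 0.008 0" --pt "0 0 0 0 0 0.008 0" --pt "0 0 0 0 0 0.008 0" --pt "0 0 0 0 0 0.008 0" --pt "0 0 0 0 0 0.008 0" --pt "0 0 0 0 0 0.008 0" --pt "0 0 0 0 0 0.008 0"

```text
time_s: 18.1
tool_pos: [496.6, 63.5, 71.9]
eef_rot: [3.141, 0.0, -0.437]
force: [-0.9, -0.6, 1.9]
grip_width: 0.195
```

```bash
python3 st.py
```

```text
{'time_s': 18.1, 'q': [0.0807, 0.302, 2.1821, -0.0001, 0.6576, 2.089], 'tool_pos': [496.5724, 63.533, 71.897], 'eef_rot': [3.1415, 0.0001, -0.4374], 'force': [-0.9052, -0.5915, 1.8526], 'torque': [-0.0094, 0.3531, 0.9133], 'grip_width': 0.1947} effort6 0.757
```

Request:
apply_moves --pt "0 0 0 0 0 -0.012 0" --pt "0 0 0 0 0 -0.012 0" --pt "0 0 0 0 0 -0.012 0" --pt "0 0 0 0 0 -0.012 0" --pt "0 0 0 0 0 -0.01 0" --pt "0 0 0 0 0 0 0" --pt "0 0 0 0 0 0 0" --pt "0 0 0 0 0 0 0" --pt "0 0 0 0 0 0 0" --pt "0 0 0 0 0 0 0"

```text
time_s: 19.35
tool_pos: [496.6, 63.5, 71.9]
eef_rot: [-3.142, 0.0, -0.379]
force: [-1.2, -0.3, 1.3]
grip_width: 0.192
```

```bash
python3 st.py
```

```text
{'time_s': 19.35, 'q': [0.0807, 0.302, 2.182, 0.0001, 0.6575, 2.0307], 'tool_pos': [496.649, 63.5432, 71.9294], 'eef_rot': [-3.1416, 0.0, -0.3793], 'force': [-1.2454, -0.3482, 1.3391], 'torque': [-0.0983, 0.3, 0.094], 'grip_width': 0.1924} effort6 0.062
```

Request:
apply_moves --pt "0 0 -0.1 0 0 0 0" --pt "0 0 -0.2 0 0 0 0" --pt "0 0 -0.3 0 0 0 0" --pt "0 0 -0.4 0 0 0 0" --pt "0 0 -0.6 0 0 0 0" --pt "0 0 -1.5 0 0 0 0" --pt "0 0 -2 0 0 0 0" --pt "0 0 -2 0 0 0 0" --pt "0 0 -1.1 0 0 0 0" --pt "0 0 0 0 0 0 0"

```text
time_s: 20.6
tool_pos: [497.1, 63.6, 154.9]
eef_rot: [-3.141, -0.002, -0.379]
force: [-0.1, 0.1, -1.9]
grip_width: 0.197
```

```bash
python3 st.py;python3 snap.py side s11 295 130 90 110 6;python3 snap.py top t11 248 182 70 70 8
```

```text
{'time_s': 20.6, 'q': [0.0807, 0.1519, 2.1617, -0.0, 0.8263, 2.0307], 'tool_pos': [497.1355, 63.5576, 154.8689], 'eef_rot': [-3.1408, -0.0016, -0.3792], 'force': [-0.074, 0.1339, -1.8868], 'torque': [0.0346, 0.0518, -0.0504], 'grip_width': 0.1968} effort6 0.0
{'time_s': np.float64(20.65), 'q': array([ 0.081,  0.153,  2.162, -0.   ,  0.826,  2.031]), 'tool_pos': array([496.687,  63.53 , 154.095]), 'eef_rot': array([-3.141, -0.   , -0.379]), 'force': array([-0.117,  0.221, -1.233]), 'torque': array([0.08 , 0.03 , 0.048]), 'grip_width': np.float64(0.192)}
{'time_s': np.float64(20.7), 'q': array([ 0.081,  0.154,  2.163, -0.   ,  0.826,  2.031]), 'tool_pos': array([496.367,  63.519, 153.61 ]), 'eef_rot': array([ 3.141,  0.   , -0.379]), 'force': array([-0.439, -0.6  , -1.787]), 'torque': array([ 0.071,  0.074, -0.018]), 'grip_width': np.float64(0.195)}
```

View pics/s11.png

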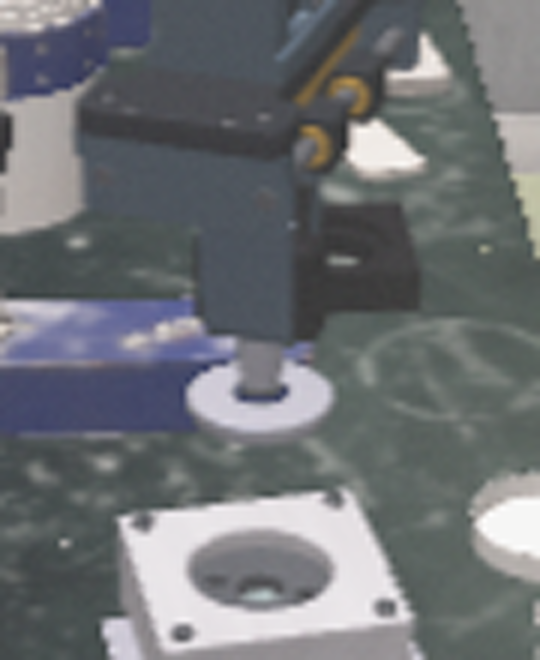

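View pics/t11_full.png

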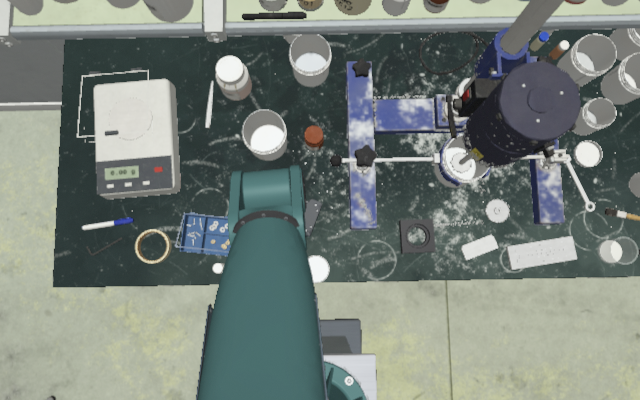

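Request:
apply_moves --pt "0.945 4.167 0 0 0 0 0" --pt "0.945 4.167 0 0 0 0 0" --pt "0.945 4.167 0 0 0 0 0" --pt "0.945 4.167 0 0 0 0 0" --pt "0.945 4.167 0 0 0 0 0" --pt "0.945 4.167 0 0 0 0 0" --pt "0.945 4.167 0 0 0 0 0" --pt "0.945 4.167 0 0 0 0 0" --pt "0 0 1 0 0 0.027 0" --pt "0 0 1 0 0 0 0"

```text
time_s: 21.95
tool_pos: [442.9, -273.6, 132.6]
eef_rot: [-3.141, 0.001, -0.407]
force: [0.3, 0.2, -2.7]
grip_width: 0.195
```

```bash
python3 st.py;python3 snap.py side s12 310 90 80 100 6
python3 - <<'E'
import cv2
t=cv2.imread("pics/t11_full.png");cv2.imwrite("pics/t11r.png",cv2.resize(t[206:266,390:450],None,fx=8,fy=8,interpolation=cv2.INTER_CUBIC))
E
```

```text
{'time_s': 21.95, 'q': [-0.5981, 0.2202, 2.1307, 0.0001, 0.7922, 1.3795], 'tool_pos': [442.9347, -273.5613, 132.6499], 'eef_rot': [-3.1412, 0.0014, -0.4069], 'force': [0.2863, 0.2003, -2.6614], 'torque': [0.0388, 0.0776, -0.0067], 'grip_width': 0.1952} effort6 0.235
{'time_s': np.float64(22.0), 'q': array([-0.597,  0.222,  2.132,  0.   ,  0.791,  1.379]), 'tool_pos': array([ 442.446, -272.806,  131.483]), 'eef_rot': array([-3.141e+00,  3.000e-03, -4.060e-01]), 'force': array([-1.315,  0.593, -2.894]), 'torque': array([ 0.089,  0.073, -0.039]), 'grip_width': np.float64(0.192)}
```

View pics/t11r.png

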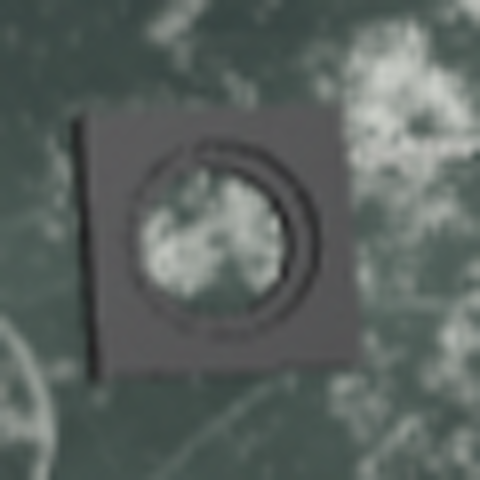

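View pics/s12.png

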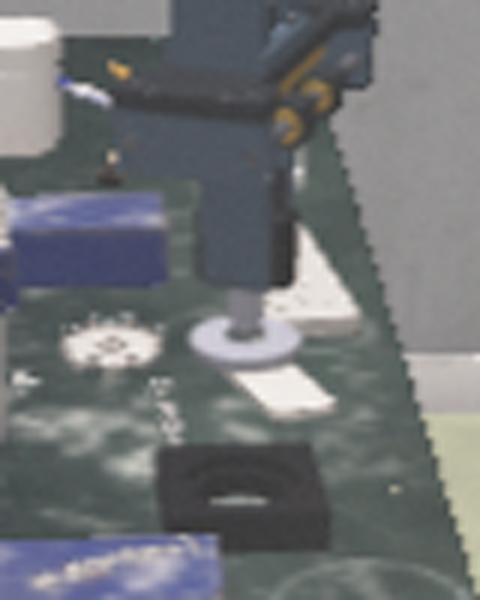

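Request:
apply_moves --pt "0 0 0.5 0 0 0 0" --pt "0 0 1 0 0 0 0" --pt "0 0 1.2 0 0 0 0" --pt "0 0 1.2 0 0 0 0" --pt "0 0 0.9 0 0 0 0" --pt "0 0 0.5 0 0 0 0" --pt "0 0 0.3 0 0 0 0" --pt "0 0 0 0 0 0 0" --pt "0 0 0 0 0 0 0" --pt "0 0 0 0 0 0 0"

```text
time_s: 23.25
tool_pos: [443.6, -274.2, 78.2]
eef_rot: [3.141, -0.0, -0.406]
force: [-0.1, 0.2, -2.2]
grip_width: 0.194
```

```bash
python3 st.py;python3 snap.py side s13 310 90 80 100 6
```

```text
{'time_s': 23.25, 'q': [-0.5984, 0.3171, 2.1413, -0.0, 0.6828, 1.3787], 'tool_pos': [443.606, -274.2313, 78.1908], 'eef_rot': [3.1415, -0.0005, -0.4062], 'force': [-0.1051, 0.2398, -2.1703], 'torque': [0.0704, 0.0171, 0.0351], 'grip_width': 0.1937} effort6 -0.0
{'time_s': np.float64(23.3), 'q': array([-0.598,  0.317,  2.141,  0.   ,  0.683,  1.379]), 'tool_pos': array([ 443.591, -274.177,   78.144]), 'eef_rot': array([ 3.142, -0.   , -0.406]), 'force': array([-0.393,  0.406, -1.192]), 'torque': array([0.069, 0.042, 0.015]), 'grip_width': np.float64(0.197)}
```

View pics/s13.png

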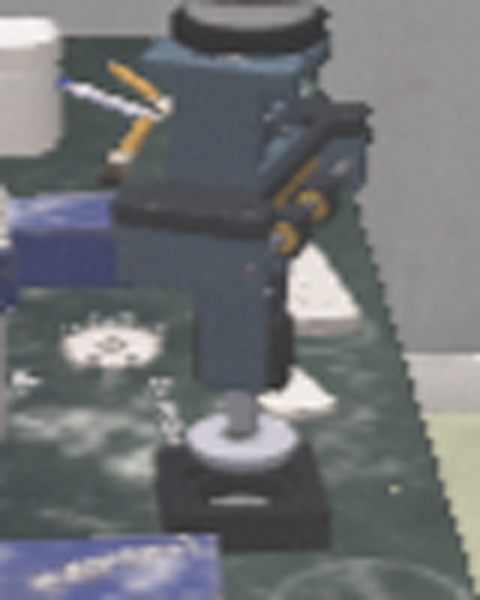

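Request:
apply_moves --pt "0 0.03 0.4 0 0 0 0" --pt "0 0 0.5 0 0 0 0" --pt "0 0 0.4 0 0 0 0" --pt "0 0 0.2 0 0 0 0" --pt "0 0 0.2 0 0 0 0" --pt "0 0 0.2 0 0 0 0" --pt "0 0 0.2 0 0 0 0" --pt "0 0 0.1 0 0 0 0" --pt "0 0 0 0 0 0 0" --pt "0 0 0 0 0 0 0"

```text
time_s: 24.55
tool_pos: [443.4, -274.4, 56.0]
eef_rot: [-3.142, -0.0, -0.406]
force: [0.2, -0.5, -2.2]
grip_width: 0.195
```

```bash
python3 st.py;python3 snap.py side s14 310 90 80 100 6
```

```text
{'time_s': 24.55, 'q': [-0.599, 0.3588, 2.1427, 0.0, 0.64, 1.3781], 'tool_pos': [443.3802, -274.4407, 55.9714], 'eef_rot': [-3.1416, -0.0001, -0.4063], 'force': [0.2113, -0.4531, -2.1852], 'torque': [0.0777, -0.0148, 0.0229], 'grip_width': 0.1947} effort6 -0.0
{'time_s': np.float64(24.6), 'q': array([-0.599,  0.359,  2.143,  0.   ,  0.64 ,  1.378]), 'tool_pos': array([ 443.386, -274.432,   55.987]), 'eef_rot': array([ 3.142, -0.   , -0.406]), 'force': array([ 0.284,  0.46 , -1.873]), 'torque': array([0.029, 0.045, 0.009]), 'grip_width': np.float64(0.197)}
```

View pics/s14.png

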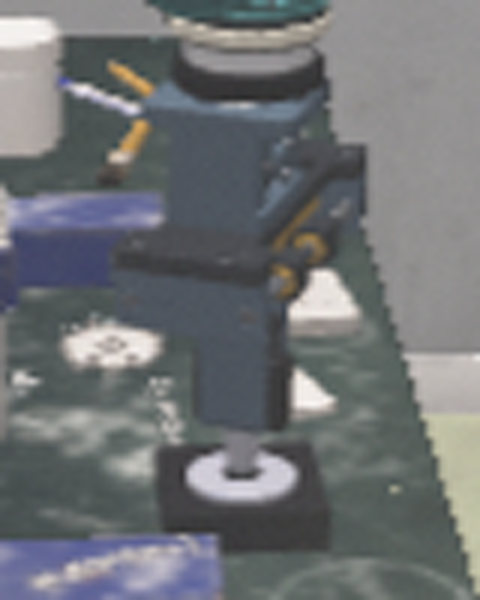

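In the pocket without side force, about 2 mm above the ledge. Lower the rest.

Request:
apply_moves --pt "0 0 0.05 0 0 0 0" --pt "0 0 0.05 0 0 0 0" --pt "0 0 0.05 0 0 0 0" --pt "0 0 0.05 0 0 0 0" --pt "0 0 0.02 0 0 0 0" --pt "0 0 0 0 0 0 0" --pt "0 0 0 0 0 0 0" --pt "0 0 0 0 0 0 0" --pt "0 0 0 0 0 0 0" --pt "0 0 0 0 0 0 0"

```text
time_s: 25.85
tool_pos: [443.3, -274.4, 53.7]
eef_rot: [-3.142, 0.0, -0.406]
force: [-0.1, -0.1, 1.6]
grip_width: 0.197
```

```bash
python3 st.py
```

```text
{'time_s': 25.85, 'q': [-0.5989, 0.3631, 2.1428, 0.0, 0.6358, 1.3781], 'tool_pos': [443.3399, -274.3956, 53.7264], 'eef_rot': [-3.1416, 0.0, -0.4062], 'force': [-0.119, -0.0702, 1.5568], 'torque': [0.1943, 0.1867, -0.0279], 'grip_width': 0.1965} effort6 -0.001
```

Request:
apply_moves --pt "0 0 0 0 0 0 22" --pt "0 0 0 0 0 0 28" --pt "0 0 0 0 0 0 35" --pt "0 0 0 0 0 0 45" --pt "0 0 0 0 0 0 60" --pt "0 0 0 0 0 0 75" --pt "0 0 0 0 0 0 80" --pt "0 0 0 0 0 0 80" --pt "0 0 0 0 0 0 80" --pt "0 0 0 0 0 0 80"

```text
time_s: 27.1
tool_pos: [443.4, -274.4, 53.7]
eef_rot: [-3.142, -0.0, -0.406]
force: [1.2, -0.4, 0.1]
grip_width: 0.797
```

Request:
apply_moves --pt "0 0 -0.5 0 0 0 80" --pt "0 0 -1 0 0 0 80" --pt "0 0 -2 0 0 0 80" --pt "0 0 -2.5 0 0 0 80" --pt "0 0 -3 0 0 0 80" --pt "0 0 -3 0 0 0 80" --pt "0 0 -3 0 0 0 80" --pt "0 0 -2 0 0 0 80" --pt "0 0 -1 0 0 0 80" --pt "0 0 0 0 0 0 80"

```text
time_s: 28.35
tool_pos: [443.5, -274.5, 234.3]
eef_rot: [3.141, -0.001, -0.406]
force: [-0.0, -0.3, -0.8]
grip_width: 0.799
```

```bash
python3 st.py;python3 snap.py side s15 300 90 120 130 6;python3 snap.py top t15 248 182 70 70 8
```

```text
{'time_s': 28.35, 'q': [-0.5989, 0.0683, 2.0805, -0.0, 0.9918, 1.3781], 'tool_pos': [443.494, -274.5011, 234.2578], 'eef_rot': [3.1414, -0.001, -0.4062], 'force': [-0.0254, -0.2787, -0.7906], 'torque': [0.056, 0.0749, 0.014], 'grip_width': 0.7995} effort6 -0.0
{'time_s': np.float64(28.4), 'q': array([-0.599,  0.069,  2.081, -0.   ,  0.991,  1.378]), 'tool_pos': array([ 443.194, -274.298,  233.496]), 'eef_rot': array([ 3.142,  0.   , -0.406]), 'force': array([-0.165, -0.189, -0.617]), 'torque': array([ 0.021,  0.068, -0.029]), 'grip_width': np.float64(0.798)}
{'time_s': np.float64(28.45), 'q': array([-0.599,  0.07 ,  2.081,  0.   ,  0.991,  1.378]), 'tool_pos': array([ 443.011, -274.177,  233.059]), 'eef_rot': array([-3.141e+00,  1.000e-03, -4.060e-01]), 'force': array([-0.164,  0.165, -0.146]), 'torque': array([ 0.034, -0.02 , -0.016]), 'grip_width': np.float64(0.803)}
```

View pics/s15.png

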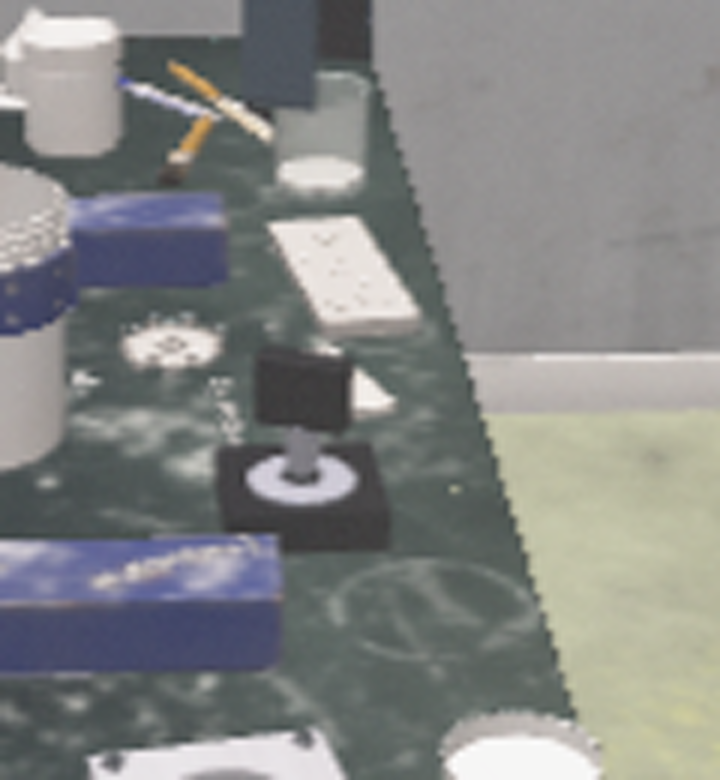

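View pics/t15.png

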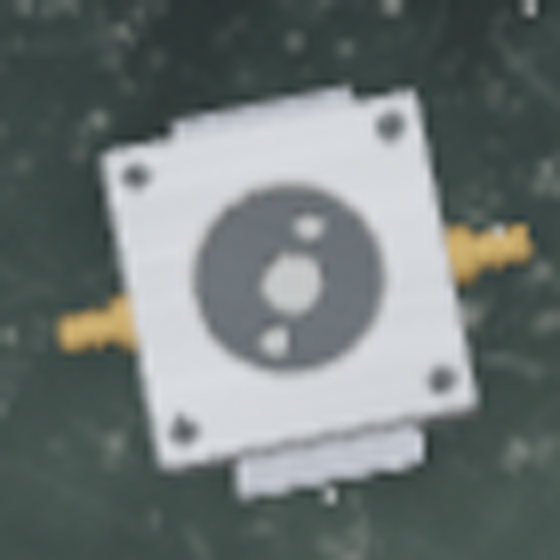

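```bash
python3 - <<'E'
from cell import robot
print(robot.sign_off())
E
```

```text
the job is handed in; nothing more can be done
None
```

The ring is turned clockwise to its stop, and the spanner is back upright in its rest with the gripper open and clear above it. I handed the job in at about 28.5 s.

- **Finding the holes:** the pins went straight into both holes, with almost no side force and about 2–4 N of pressing force.
- **Tightening:** the ring turned at 0.13–0.19 N m, then the torque rose sharply to about 0.9 N m at the stop. That is more than the 0.5 N m called ample and below the 1.2 N m limit. I then backed the spanner off within the play of the pins and lifted it out.
- **Ring after the turn:** the last top picture shows the hole line about 0.32 rad further clockwise than at the start. The tool itself turned 0.44–0.46 rad. Pin play and twist in the grip would explain the difference, and the turn fits the stated 0.25–0.7 rad, but I did not put the spanner back in to check the stop again.
- **Spanner and bench:** the last side picture shows the spanner upright in the pocket with its grip at the same angle as before. I saw nothing else on the bench moved.
- **Not checked:** I did not use the window gap reading.
- **Disagreement:** the tool positions found by contact were about 1–2 mm off the camera estimates, which is in line with the stated calibration error.

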